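# Lock the shaft of the parts feeder

### The job

Lock the shaft of the parts feeder with light pushes of the fingertips: push the pegs of the slotted disc round until its slot lines up with the lock bar, then push the bar by its upright head through the slot and into the keeper beyond, until the head is home against the guide block. Slide the bar, never lift it or ram it, and leave everything else on the bench where it is.

Things in the scene. Friction and masses are not known exactly. Their poses are not given: they have to be found in the camera images.
- feeder: The parts feeder, fixed to the bench: a grey base 110 mm wide (x), 400 mm long (y from -205 to +195), top 30 mm above the bench. Origin: on the vertical axis of the slotted disc, at bench level. Its y axis is the direction in which the lock bar is pushed.
- guide (a point): Centre of the rear face of the guide block, 60 mm above the bench at its top edge, at y = -78 mm on the feeder. The aluminium block (36 mm wide, 38 mm long, top 60 mm high) holds the bar; behind it lies the bar's open bed, 122 mm long, with side strips up to 46 mm high.
- keeper (a point): Top centre of the keeper block beyond the disc, at y = +53 mm on the feeder, 60 mm above the bench. 40 mm wide, 26 mm long; its open mouth, 22 mm wide, faces the disc. Beyond it, from y = +82 to +188 mm, stands a clear hopper of switches, 100 mm wide, top 105 mm high.
- disc (a joint): Angle (rad) of the slotted disc about the vertical, counter-clockwise from above. At 0 and any multiple of pi the slot lies along the feeder's y, in line with the bar. It turns without end either way and stays where it is left; about 2 N on a peg turns it.
- slot (a point): Centre of the disc's top, on its axis, 58 mm above the bench; turns with the disc, y axis along the slot. Aluminium disc, 68 mm across; the straight slot, 20 mm wide and 19.5 mm deep, runs right across its top. The bar passes if the slot is within about 0.1 rad of in line; otherwise the disc blocks it.
- peg_a (a point): Top centre of one of the two upright steel pegs on the disc (12 mm across, 32 mm tall, tops 90 mm above the bench), 25 mm from the disc's axis on the x axis of point slot, at right angles to the slot.
- peg_b (a point): Top centre of the other peg, the same, 25 mm out on the opposite side.
- bar_nose (a point): Tip of the lock bar's round nose, half-way up the bar, 46 mm above the bench. Steel, 12 x 12 mm, 144 mm long, 0.25 kg; loose but guided, it slides along the feeder's y by its own friction only. At the start the nose is inside the guide block, 6 to 18 mm short of the disc. Home: nose at y = +56 mm on the feeder, in the keeper.
- bar_head (a point): Centre of the back face of the bar's upright head, 65 mm above the bench, 144 mm behind the nose: a steel plate 36 mm wide, 10 mm thick, 48 to 82 mm above the bench. Pushed along the feeder's +y, its front stops against the rear face of the guide block: the back face is then at y = -88 mm on the feeder.
- screwdriver: Bystander: screwdriver, 180 mm long, lying in front of the feeder. Origin under its middle.
- parts_bin: Bystander: open blue bin of switches, 100 x 190 x 65 mm. Origin under its centre.
- bottle: Bystander: clear drinking bottle with an orange cap, 68 mm across, 190 mm tall. Origin under its centre.
- carton: Bystander: closed cardboard carton, 130 x 100 x 70 mm. Origin under its centre.
- power_pack: Bystander: grey slab 140 x 70 x 16 mm. Origin under its centre.
- switch_a: Bystander: small green switch with a black shaft, 16 x 14 x 24 mm, standing on the feeder's base beside the bar's bed, at its +x edge. Origin under its centre.
- switch_b: Bystander: the same kind of switch, on the feeder's base at its -x edge, near the guide block. Origin under its centre.
There are look-alikes about, which are no part of the job. There is more than one size of the part that bears bar_nose; the job needs the middle-sized.

How it is judged:
By the outcome, as a careful person would: the job done as asked, in the order asked, and still so for the second after the job is handed in, with the robot touching nothing.
It also fails if it takes over 51 s, if anything falls off the work surface, if the arm or the gripper's body presses on something with over 40 N, if the wrist force passes 120 N, or if a joint passes its speed limit or range.

### The arm

A 7-joint arm with a two-finger parallel gripper is mounted at the origin on the work surface. World frame = base frame: x ahead of the robot, y to its left, z up, the work surface at z = 0. Lengths are in mm, angles in rad, forces in N, time in s.
With the tool pointing down it reaches from about 400 to 850 mm from the base axis. Payload 4.5 kg.
Tool frame: the origin (TCP) lies between the finger pads; the fingertips stand 22 mm ahead of it and the grasp point (between the pads) lies 3 mm ahead of it (tip_extent is the distance from the TCP to the fingertips, in mm); z points along the fingers, y is the line along which they close (so a half turn about z gives the same grasp; the last joint's range is limited). The gripper opens to 88 mm and grips with 3 to 60 N. Pads are 18 mm wide; open, the fingers measure 123 mm over their backs; the gripper's body (75 mm by 187 mm) begins 45 mm behind the grasp point.
Start: joints at [-1.164, 0.689, -0.195, 1.565, 0.157, 0.902, -0.215], TCP at [227.622, 582.099, 260.743] pointing down, gripper open.
Joint ranges: [-3.01, 3.01], [-0.46, 2.08], [-1.47, 1.51], [0.13, 2.56], [-1, 4.14], [0.04, 2.09], [-2.66, 2.66]. Speed limits (rad/s): [2.57, 2.57, 3.14, 3.14, 3.14, 3.14, 3.14].

### API

Orientations are given as a unit quaternion [w, x, y, z].
In Python, from station import * gives the robot as it stands.
- The arm moves only by the tool jog_arm, never from a script. Its argument "steps" is a list of rows, each a list of 6 numbers: the shift along the tool's x, y, z in m, then the turn, a rotation vector about the tool's x, y, z in degrees. In form: [[x, y, z, ax, ay, az], ...]. A call has exactly 10 rows; each row is the pose to reach, as a shift and turn from the pose commanded when the call began, along the tool's axes at that moment; what a row does not reach only later rows make up. A row lasts 1/8 s, in which the tool goes at most 62.5 mm and 10.7 degrees, less where a joint would pass 70% of its speed; a pose out of reach is approached as far as the arm can. A call with a gripper value outside its range is refused whole. "fingers" is the finger opening in m, from 0 to 0.0881, set as the call begins (left out, the last holds). The fingers move at their own pace and stop on an object; "force" is the grip in N (left out, the last holds). Time passes only in rows, so rows that repeat a pose let the fingers close, or fill a call up. It gives the time, the measured TCP pose, the force, the opening and the grip force at its end, in the units of the state.
- sense(): the state, without advancing time (a new reading comes with each control period).
- capture(name): name is "side" or "top"; returns (picture, depth): 400x640x3 uint8, blue, green, red; 400x640 float32, mm along the optical axis (not along the pixel's ray), 0 where there is no reading.
- get_calibration(name): a dict with "fx", "fy", "cx", "cy" (pixels), "k1" (the pictures are not rectified: a ray, as slopes to the right and down, at radius r is drawn at 1 + k1 r^2 times it, then the intrinsics apply), "extrinsics" (4x4, takes a point from world to camera coordinates). Camera axes: x right, y up, looking along -z (the intrinsics and any distortion apply to the point x, -y, -z); pixel columns grow to the right and rows downward; lengths in mm; the calibration is good to about 2 mm. A picture is of the moment at which its call begins. get_calibration takes no time and is no camera call.
- job_done(): hands the job in; it is judged then, once.
Trained networks look in the newest picture that a camera, given by its name, has taken for a name from the list of things; names that differ only in an ending like _2 or _b are one class to them, and where a whole thing is asked for, a point or a joint stands for the part that bears it (a point fixed in the world has none). Each returns a list of dicts, best first, with "confidence" (0 to 1); they miss things now and then, are a little off and sometimes report something else, mostly with a low value. They report only what shows in the picture. A call takes as long as a camera call. They do not tell look-alikes from the thing itself.
- find_in(camera, thing): "box" ([centre column, centre row, width, height] in pixels, round what is visible of it).
- silhouettes(camera, thing): "mask" (400x640 bool, what is visible of it) and "box" ([centre column, centre row, width, height] in pixels, round what is visible of it).
The state is a dict: "time": time; "q": joint angles; "dq": joint speeds; "joint_efforts": joint torques, N m; "eef_pos": TCP position; "ee_rot": TCP orientation; "contact_force": force on the tool from outside, world axes, zero at the start; "ft_torque": the same for the moment, N m; "grip_width": finger opening in mm; "grasp_force": force on a finger pad.
Only numpy, scipy, OpenCV 4.12 (cv2) and the standard library are available. Lean on these libraries where they do the work, as an engineer would, in place of code of your own. Each camera call takes 0.05 s, during which the arm holds its last target. There are 200 camera calls.

## Working session

There is one attempt and no reset: what is moved stays moved. The work goes in short steps, Python scripts to look and compute and a tool call to move; the robot and the scene stay as the last step left them, time stands still between calls to the robot, and variables do not carry over. Pictures are saved under pics/ and viewed, at most 10 in all, crops included, and the job is handed in when it is done.

Besides the shell and the picture viewer there is one more tool, called after "Call:" as name(argument=value, ...) on one line, values as JSON. jog_arm: Moves the arm, as the interface text tells. Its arguments: {"type":"object","properties":{"steps":{"type":"array"},"fingers":{"type":"number"},"force":{"type":"number"}},"required":["steps"]}

```bash
ls; mkdir -p pics; cat > h.py <<'E'
from station import *
import numpy as np, cv2
def shot(n,f):
    p,d=capture(n); cv2.imwrite(f'pics/{f}.png',p); np.save(f'pics/{f}.npy',d); return p,d
def unproj(n,uv,depth):
    c=get_calibration(n); E=np.array(c["extrinsics"]); uv=np.atleast_2d(uv).astype(float)
    q=(uv-[c["cx"],c["cy"]])/[c["fx"],c["fy"]]; s=q.copy()
    for _ in range(20): s=q/(1+c["k1"]*(s**2).sum(1,keepdims=True))
    dep=np.atleast_1d(depth)[:,None]
    pc=np.hstack([s[:,:1]*dep,-s[:,1:]*dep,-dep])
    return (pc-E[:3,3])@E[:3,:3]
def ray(n,uv):
    E=np.array(get_calibration(n)["extrinsics"]); o=-E[:3,:3].T@E[:3,3]
    return o,unproj(n,uv,np.ones(len(np.atleast_2d(uv))))-o
def at_z(n,uv,z):
    o,d=ray(n,uv); return o+d*((z-o[2])/d[:,2])[:,None]
def proj(n,P):
    c=get_calibration(n);E=np.array(c["extrinsics"]);p=np.atleast_2d(P)@E[:3,:3].T+E[:3,3]
    s=np.c_[p[:,0]/-p[:,2],p[:,1]/p[:,2]]; s=s*(1+c["k1"]*(s**2).sum(1,keepdims=True))
    return s*[c["fx"],c["fy"]]+[c["cx"],c["cy"]]
E
python3 - <<'E'
from h import *
s=sense();print(s["time"],s["eef_pos"],s["ee_rot"],s["contact_force"])
for n in("top","side"):
    p,d=shot(n,n+"0"); c=get_calibration(n);E=np.array(c["extrinsics"]);print(n,c["fx"],c["k1"],-E[:3,:3].T@E[:3,3])
    for t in("feeder","disc","peg_a","bar_nose","bar_head"):
        for r in find_in(n,t)[:4]:
            u,v,w,h=r["box"]; dd=d[min(399,int(v)),min(639,int(u))]; print(n,t,round(r["confidence"],2),np.round(r["box"]),unproj(n,[u,v],dd).round() if dd else None)
E
```

```text
pics
0.0 [227.4904296  581.52199543 259.92768016] [-9.75024683e-05  1.85283854e-01  9.82684649e-01 -8.74324170e-04] [-0.68319017  0.7797806   0.2933555 ]
top 418.49840355162775 0.01639659778818053 [ 269.56893548   -2.54084325 1449.18382577]
top feeder 0.62 [288. 205. 122.  42.] [[556. 109.  38.]]
top disc 0.83 [288. 205.  18.  21.] [[557. 112.  31.]]
top peg_a 0.6 [291. 207.  18.  18.] [[546.  99.  54.]]
top bar_nose 0.67 [328. 208.  35.   8.] [[544. -30.  57.]]
top bar_nose 0.65 [253. 271.  52.  15.] [[328. 216.  14.]]
top bar_nose 0.48 [348. 253.  18.  25.] [[ 400. -103.    3.]]
top bar_head 0.65 [256. 272.  59.  16.] [[325. 208.  13.]]
top bar_head 0.62 [336. 148.  52.  38.] [[775. -50.  21.]]
top bar_head 0.47 [328. 207.  36.  16.] [[552. -27.  45.]]
top bar_head 0.41 [350. 257.  15.  28.] [[ 388. -109.    9.]]
side 385.17977395367814 0.012907940616847033 [ 312.77751034 -639.2074388   839.80922135]
side feeder 0.73 [323. 211.  22.  36.] [[559. -33.  52.]]
side feeder 0.64 [307. 181.  76. 125.] [[556.  85.  56.]]
side disc 0.64 [304. 171.  19.  30.] [[560. 125.  54.]]
side peg_a 0.65 [305. 172.  24.  28.] [[561. 119.  56.]]
side peg_a 0.17 [308. 181.  80. 124.] [[558.  84.  56.]]
side bar_nose 0.94 [219. 179.  22.  56.] [[325. 217.  17.]]
side bar_nose 0.79 [323. 212.  24.  30.] [[558. -37.  52.]]
side bar_nose 0.55 [274. 260.  34.  28.] [[ 399. -108.   10.]]
side bar_head 0.83 [219. 179.  24.  53.] [[323. 222.  13.]]
side bar_head 0.59 [325. 211.  22.  37.] [[566. -30.  46.]]
side bar_head 0.51 [273. 261.  36.  32.] [[ 396. -108.   10.]]
```

```bash
python3 - <<'E'
import cv2,numpy as np
t=cv2.imread('pics/top0.png');s=cv2.imread('pics/side0.png')
a=cv2.resize(t[170:245,215:365],(800,400),interpolation=cv2.INTER_CUBIC)
cv2.imwrite('pics/c1.png',a)
cv2.imwrite('pics/c2.png',cv2.resize(s[105:255,235:385],(600,600),interpolation=cv2.INTER_CUBIC))
E
```

```text
(no output)
```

View pics/top0.png

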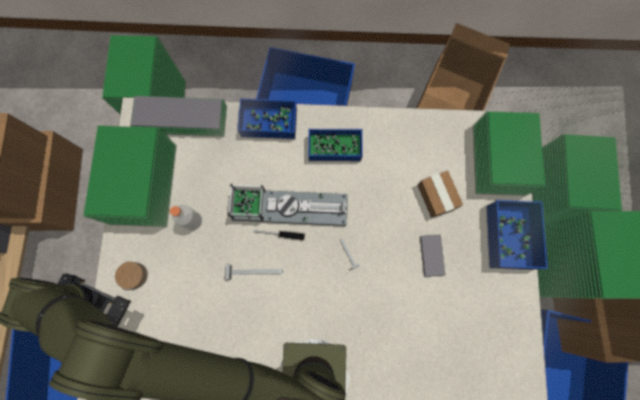

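View pics/c1.png

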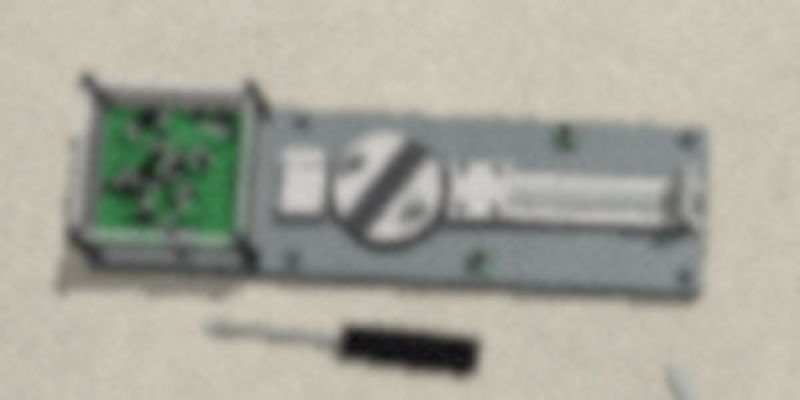

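View pics/c2.png

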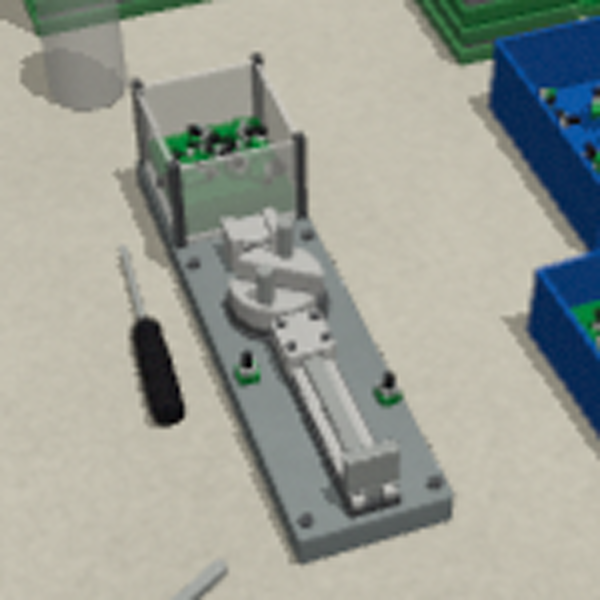

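The top view shows the feeder lying along world y, with the hopper to the left at (246,202), the disc at (288,205) and its slot at roughly 45°, and the bar head at (340,208). The two other bars on the bench, at (253,271) and (348,253), are look-alikes, one larger and one smaller. The crops also show the two pegs beside the slot and a switch on each side of the bed.

```bash
cat > m.py <<'E'
from h import *
def ortho(n,p,z,x0,x1,y0,y1,s):  # picture of plane z: up=+x, left=+y
    xs=np.arange(x1,x0,-1/s);ys=np.arange(y1,y0,-1/s);Y,X=np.meshgrid(ys,xs)
    uv=proj(n,np.c_[X.ravel(),Y.ravel(),np.full(X.size,z)]).astype(np.float32).reshape(*X.shape,2)
    return cv2.remap(p,uv[...,0],uv[...,1],cv2.INTER_CUBIC)
E
python3 - <<'E'
from m import *
for n in("top","side"):
    d=np.load(f'pics/{n}0.npy');p=cv2.imread(f'pics/{n}0.png')
    V,U=np.mgrid[:400,:640];P=unproj(n,np.c_[U.ravel(),V.ravel()],d.ravel())
    ok=(d.ravel()>0)&(abs(P[:,0]-555)<80)&(P[:,1]>-120)&(P[:,1]<320)
    Q=P[ok&(P[:,2]>20)]
    r=cv2.minAreaRect(Q[:,:2].astype(np.float32));print(n,"all>20",len(Q),np.round(r[0],1),np.round(r[1],1),round(r[2],2))
    b=Q[(Q[:,2]<38)];print("base z",np.median(b[:,2]),'bench z',np.median(P[ok&(P[:,2]<12)][:,2]))
    capture(n)
    for t in("feeder","disc","bar_head","peg_a","hopper")[:4]:
        for m in silhouettes(n,t)[:3]:
            v,u=np.nonzero(m["mask"])
            if len(v)<5: continue
            z={"feeder":30,"disc":58,"bar_head":65,"peg_a":75}[t]
            W=at_z(n,np.c_[u,v],z)[:,:2]; rr=cv2.minAreaRect(W.astype(np.float32))
            print(n,t,round(m["confidence"],2),len(v),np.round(m["box"],1),"mean",W.mean(0).round(1),[np.round(x,1) for x in rr])
    cv2.imwrite(f'pics/o_{n}.png',ortho(n,p,58,495,620,-110,190,2.6))
a=cv2.imread('pics/o_top.png');b=cv2.imread('pics/o_side.png')
cv2.imwrite('pics/o1.png',np.vstack([a[:299],b[:299]]));print(a.shape)
E
```

```text
top all>20 3835 [551.3 105. ] [398.1 112.3] 89.39
base z 29.627796191642595 bench z -0.608253772885614
top feeder 0.93 3720 [288.2 206.2 116.6  45. ] mean [550.9 122.7] [array([556.7, 110.5]), array([407.9, 130. ]), np.float64(89.5)]
top disc 0.63 326 [287.6 205.5  16.2  21.4] mean [548.3 110.6] [array([547.4, 109.5]), array([69.3, 64.5]), np.float64(2.8)]
top bar_head 0.66 335 [254.2 270.9  60.6  12.5] mean [323.  226.8] [array([324.2, 208.2]), array([ 41.7, 186.1]), np.float64(2.1)]
top bar_head 0.64 155 [325.9 207.9  31.8  11.9] mean [548.1 -33.3] [array([549.4, -29.5]), array([ 24.1, 111.5]), np.float64(2.2)]
top bar_head 0.46 111 [349.2 256.1  15.   30.7] mean [ 385.2 -103.9] [array([ 394.6, -104. ]), array([102.3,  23.2]), np.float64(23.0)]
top peg_a 0.62 312 [288.3 206.6  19.   14.2] mean [545.6 109.2] [array([545.7, 108.2]), array([65.2, 63.7]), np.float64(2.8)]
side all>20 4692 [553.4 103.5] [398.3 110.8] 89.49
base z 30.815897157855606 bench z 1.1364474752661047
side feeder 0.69 4654 [307.6 180.9  78.6 124. ] mean [554.2 125.4] [array([557.3, 148.1]), array([518.7, 139.1]), np.float64(86.5)]
side disc 0.88 414 [303.5 172.1  15.   28.4] mean [552.7 109.1] [array([550.1, 117.1]), array([ 73.7, 100. ]), np.float64(4.9)]
side bar_head 0.72 286 [323.4 211.4  21.7  36.5] mean [550.6 -49.6] [array([556.4, -37.7]), array([123.2,  40.5]), np.float64(85.6)]
side bar_head 0.71 270 [273.3 259.6  38.8  32.9] mean [ 388.3 -142.6] [array([ 397.4, -142.5]), array([103.6,  37.4]), np.float64(16.3)]
side bar_head 0.58 460 [219.7 179.   29.4  54.4] mean [325.3 195.3] [array([319.9, 176.4]), array([229.6,  45.2]), np.float64(88.0)]
side peg_a 0.72 406 [306.3 171.2  22.2  26.8] mean [547.2  92. ] [array([544.7, 100.8]), array([69.3, 99.9]), np.float64(2.7)]
side peg_a 0.3 2548 [317.3 369.1  75.2  59.6] mean [ 398.  -412.2] [array([ 398.7, -411.1]), array([131.7,  68.6]), np.float64(5.4)]
(326, 781, 3)
```

View pics/o1.png

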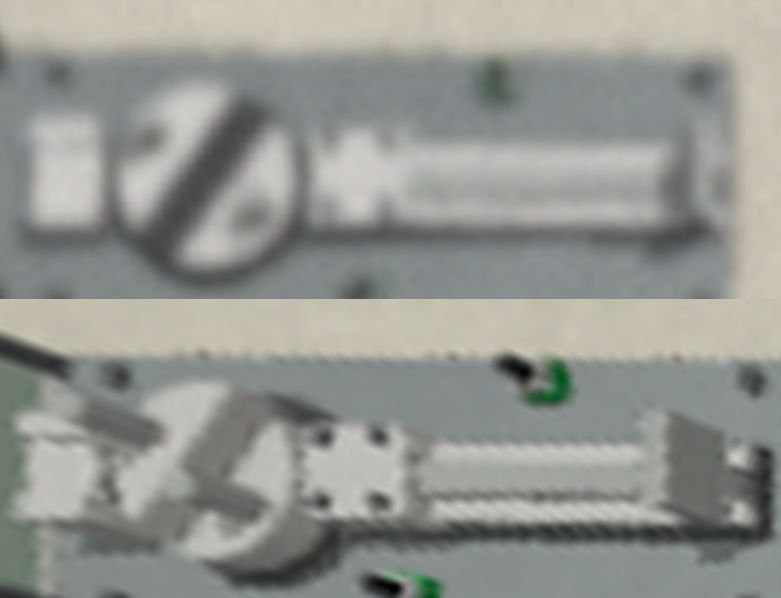

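Call:
jog_arm(steps=[[0, 0, 0, 0, 0, 0], [0, 0, 0, 0, 0, 0], [0, 0, 0, 0, 0, 0], [0, 0, 0, 0, 0, 0], [0, 0, 0, 0, 0, 0], [0, 0, 0, 0, 0, 0], [0, 0, 0, 0, 0, 0], [0, 0, 0, 0, 0, 0], [0, 0, 0, 0, 0, 0], [0, 0, 0, 0, 0, 0]], fingers=0, force=20)

```text
time: 2.35
eef_pos: [227.6, 582.1, 260.8]
ee_rot: [0.0, 0.185, 0.983, 0.0]
contact_force: [0.2, 0.6, -0.8]
grip_width: 0.4
grasp_force: 0.0
```

Measured so far: the disc axis is at about (552.5, 109.7), the feeder yaw is about -0.6°, and the disc angle is about +61°, so it needs a clockwise turn. The ortho picture puts the pegs at about (150,137) and (250,215). I'll push peg_b, the near one, from the guide side.

Call:
jog_arm(steps=[[-0.048, -0.039, 0, 0, 0, -2.1], [-0.096, -0.077, 0, 0, 0, -4.2], [-0.143, -0.116, 0, 0, 0, -6.2], [-0.191, -0.155, 0, 0, 0, -8.3], [-0.239, -0.193, 0, 0, 0, -10.4], [-0.287, -0.232, 0, 0, 0, -12.5], [-0.335, -0.271, 0, 0, 0, -14.6], [-0.382, -0.309, 0, 0, 0, -16.6], [-0.43, -0.348, 0, 0, 0, -18.7], [-0.478, -0.387, 0, 0, 0, -20.8]])

```text
time: 3.6
eef_pos: [532.9, 45.8, 261.0]
ee_rot: [0.0, 0.004, 1.0, 0.0]
contact_force: [0.6, 0.0, 0.6]
grip_width: 0.5
grasp_force: 0.0
```

Call:
jog_arm(steps=[[0, 0, 0.03, 0, 0, 0], [0, 0, 0.06, 0, 0, 0], [0, 0, 0.09, 0, 0, 0], [0, 0, 0.11, 0, 0, 0], [0, 0, 0.13, 0, 0, 0], [0, 0, 0.14, 0, 0, 0], [0, 0, 0.148, 0, 0, 0], [0, 0, 0.148, 0, 0, 0], [0, 0, 0.148, 0, 0, 0], [0, 0, 0.148, 0, 0, 0]])

```text
time: 4.85
eef_pos: [532.2, 47.6, 113.2]
ee_rot: [0.001, 0.005, 1.0, 0.0]
contact_force: [1.0, -0.0, -1.1]
grip_width: 0.4
grasp_force: 0.0
```

```bash
python3 - <<'E'
from m import *
print(sense()["eef_pos"])
p,d=shot("side","s1")
cv2.imwrite('pics/s1c.png',cv2.resize(p[90:240,240:400],(800,750),interpolation=cv2.INTER_CUBIC)[:600])
# pegs/tips by depth: points in band
V,U=np.mgrid[:400,:640];P=unproj("side",np.c_[U.ravel(),V.ravel()],d.ravel());P=P[(d.ravel()>0)]
Q=P[(abs(P[:,0]-552)<60)&(abs(P[:,1]-100)<90)&(P[:,2]>68)&(P[:,2]<150)]
for lo,hi in((68,80),(80,88),(88,96),(96,105),(105,120),(120,140)):
    q=Q[(Q[:,2]>=lo)&(Q[:,2]<hi)&(Q[:,1]<180)]
    if len(q): print(lo,len(q)); print(q[::max(1,len(q)//14)].round().astype(int).tolist())
E
```

```text
[532.19495403  47.64163298 113.24053127]
96 2
[[523, 55, 98], [522, 53, 97]]
105 1
[[522, 62, 107]]
```

View pics/s1c.png

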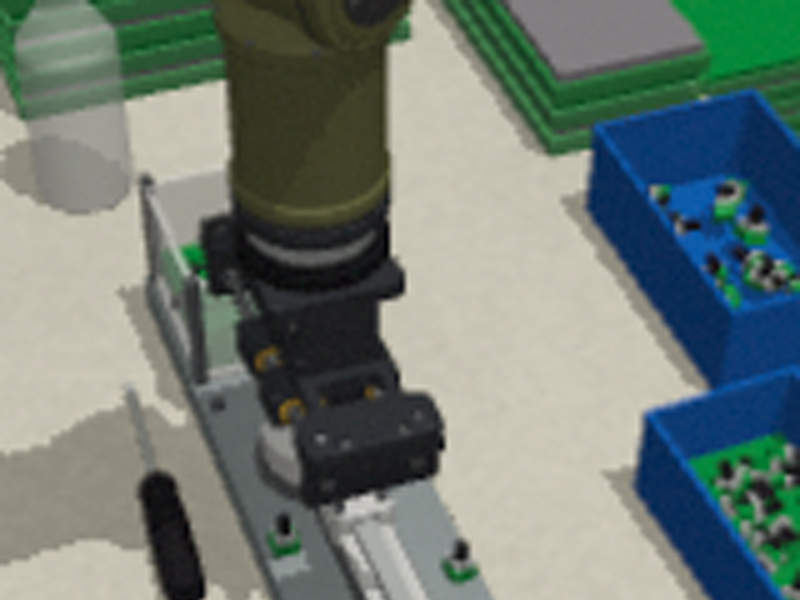

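The gripper sits over the guide block and hides the disc, and the fingertips are clear of the switches at (285,540) and (460,560). Now I'll lower and push gently along +y.

Call:
jog_arm(steps=[[0, 0, 0.01, 0, 0, 0], [0, 0, 0.019, 0, 0, 0], [0, 0, 0.019, 0, 0, 0], [0, 0.004, 0.019, 0, 0, 0], [0, 0.008, 0.019, 0, 0, 0], [0, 0.012, 0.019, 0, 0, 0], [0, 0.015, 0.019, 0, 0, 0], [0, 0.018, 0.019, 0, 0, 0], [0, 0.021, 0.019, 0, 0, 0], [0, 0.024, 0.019, 0, 0, 0]])

```text
time: 6.15
eef_pos: [531.8, 70.8, 93.7]
ee_rot: [-0.0, 0.005, 1.0, -0.001]
contact_force: [-0.7, -3.4, 1.5]
grip_width: 0.6
grasp_force: 2.1
```

Call:
jog_arm(steps=[[0, 0.002, 0, 0, 0, 0], [0, 0.004, 0, 0, 0, 0], [0, 0.006, 0, 0, 0, 0], [0, 0.008, 0, 0, 0, 0], [0, 0.009, 0, 0, 0, 0], [0, 0.01, 0, 0, 0, 0], [0, 0.011, 0, 0, 0, 0], [0, 0.012, 0, 0, 0, 0], [0, 0.012, 0, 0, 0, 0], [0, 0.012, 0, 0, 0, 0]])

```text
time: 7.4
eef_pos: [530.3, 81.6, 93.2]
ee_rot: [-0.002, 0.005, 1.0, -0.002]
contact_force: [-2.0, -4.4, 0.1]
grip_width: 0.6
grasp_force: 1.9
```

Contact registered at about 4 N. I'll back off toward the head side and look.

Call:
jog_arm(steps=[[0, -0.01, 0, 0, 0, 0], [0, -0.015, -0.02, 0, 0, 0], [0, -0.03, -0.05, 0, 0, 0], [0, -0.07, -0.07, 0, 0, 0], [0, -0.11, -0.07, 0, 0, 0], [0, -0.15, -0.07, 0, 0, 0], [0, -0.19, -0.07, 0, 0, 0], [0, -0.215, -0.07, 0, 0, 0], [0, -0.215, -0.07, 0, 0, 0], [0, -0.215, -0.07, 0, 0, 0]])

```text
time: 8.65
eef_pos: [530.8, -129.6, 163.9]
ee_rot: [0.001, 0.004, 1.0, 0.001]
contact_force: [0.2, 1.2, 0.8]
grip_width: 0.4
grasp_force: 0.0
```

```bash
cat > look.py <<'E'
import sys
from m import *
k=sys.argv[1];print(sense()["eef_pos"])
o=[]
for n in("top","side"):
    p,d=shot(n,n+k); a=ortho(n,p,58,505,605,-110,190,2.6)
    b=cv2.resize(ortho(n,p,58,505,605,45,175,5),None,fx=.6,fy=.6)
    o.append(a)
    # slot angle: dark pixels inside disc (top) by moments
    if n=="top":
        R=30;q=cv2.cvtColor(ortho(n,p,58,552.5-R,552.5+R,110-R,110+R,4),cv2.COLOR_BGR2GRAY).astype(float)
        i,j=np.mgrid[:q.shape[0],:q.shape[1]];y=-(j-4*R)/4;x=-(i-4*R)/4;m=(x*x+y*y<R*R)
        best=[]
        for a_ in np.arange(-90,90,1.):
            t=np.radians(a_);u=x*np.cos(t)+y*np.sin(t) # across-slot coord
            for off in(-3,-2,-1,0,1,2,3):
                s=abs(u-off)<8; best.append((q[m&~(abs(u-off)<11)].mean()-q[m&s].mean(),a_,off))
        print(sorted(best)[-4:])
cv2.imwrite(f'pics/l{k}.png',np.vstack(o))
E
python3 look.py 2
```

```text
[ 530.77667144 -129.63131165  163.91743328]
[(np.float64(94.55813395908109), np.float64(21.0), 0), (np.float64(94.75221170049257), np.float64(20.0), 1), (np.float64(94.82168340343402), np.float64(22.0), 1), (np.float64(94.89106945492405), np.float64(21.0), 1)]
```

View pics/l2.png

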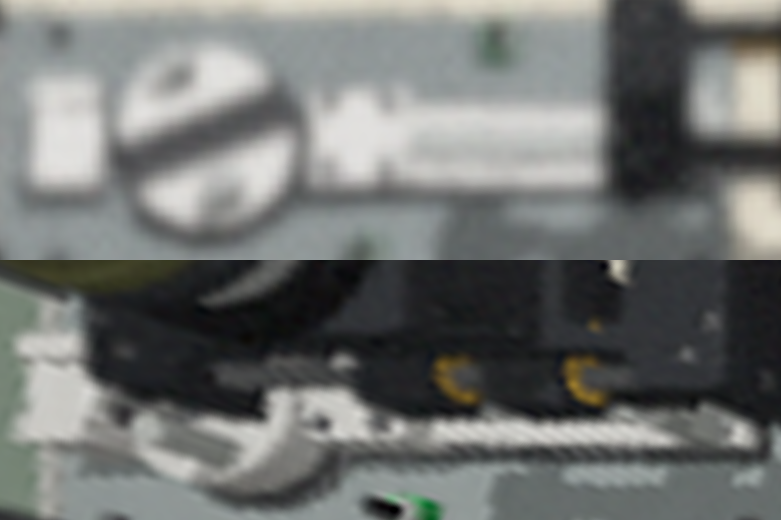

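The top ortho (upper half) now shows the slot only about 21° off line, running from (120,165) to (300,105), with peg_b at (222,200). About 9 mm more push is needed, to a measured TCP y of about 91.

Call:
jog_arm(steps=[[0, 0.05, 0, 0, 0, 0], [0, 0.1, 0, 0, 0, 0], [0, 0.15, 0, 0, 0, 0], [0, 0.185, 0, 0, 0, 0], [0, 0.195, 0.03, 0, 0, 0], [0, 0.197, 0.055, 0, 0, 0], [0, 0.197, 0.07, 0, 0, 0], [0, 0.199, 0.07, 0, 0, 0], [0, 0.202, 0.07, 0, 0, 0], [0, 0.205, 0.07, 0, 0, 0]])

```text
time: 10.0
eef_pos: [532.7, 73.9, 94.6]
ee_rot: [0.001, 0.005, 1.0, 0.0]
contact_force: [-1.2, -0.8, 0.5]
grip_width: 0.4
grasp_force: 0.0
```

Call:
jog_arm(steps=[[0, 0.003, 0, 0, 0, 0], [0, 0.006, 0, 0, 0, 0], [0, 0.008, 0, 0, 0, 0], [0, 0.01, 0, 0, 0, 0], [0, 0.012, 0, 0, 0, 0], [0, 0.014, 0, 0, 0, 0], [0, 0.015, 0, 0, 0, 0], [0, 0.016, 0, 0, 0, 0], [0, 0.016, 0, 0, 0, 0], [0, 0.016, 0, 0, 0, 0]])

```text
time: 11.25
eef_pos: [532.7, 90.1, 93.8]
ee_rot: [0.0, 0.005, 1.0, 0.0]
contact_force: [-0.1, -1.2, -0.1]
grip_width: 0.6
grasp_force: 0.7
```

Call:
jog_arm(steps=[[0, 0.001, 0, 0, 0, 0], [0, 0.001, 0, 0, 0, 0], [0, -0.01, 0, 0, 0, 0], [0, -0.02, -0.03, 0, 0, 0], [0, -0.04, -0.07, 0, 0, 0], [0, -0.09, -0.07, 0, 0, 0], [0, -0.14, -0.07, 0, 0, 0], [0, -0.19, -0.07, 0, 0, 0], [0, -0.22, -0.07, 0, 0, 0], [0, -0.22, -0.07, 0, 0, 0]])

```text
time: 12.5
eef_pos: [529.9, -134.1, 163.7]
ee_rot: [0.0, 0.008, 1.0, -0.001]
contact_force: [0.5, 0.9, 0.2]
grip_width: 0.7
grasp_force: 0.0
```

```bash
python3 look.py 3
```

```text
[ 529.90714273 -134.11733965  163.67511593]
[(np.float64(98.429551682394), np.float64(-2.0), 0), (np.float64(98.46153508561672), np.float64(0.0), 1), (np.float64(98.56960001437183), np.float64(-1.0), 0), (np.float64(98.92820818908245), np.float64(0.0), 0)]
```

View pics/l3.png

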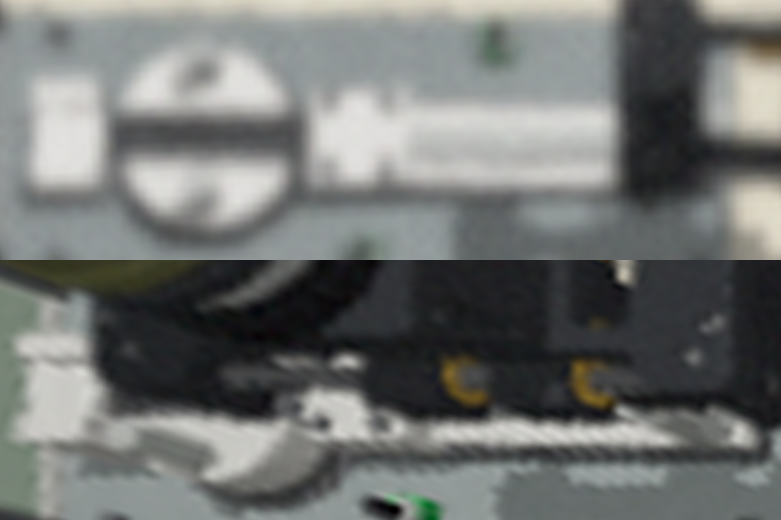

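The slot is now in line with the bar within about 1°: it runs level from (115,132) to (300,132), with the pegs above and below. Next is the bar head: centre x on the bar, lower behind it, and slide forward.

Call:
jog_arm(steps=[[-0.01, 0, 0.01, 0, 0, 0], [-0.0205, 0, 0.03, 0, 0, 0], [-0.0205, 0, 0.055, 0, 0, 0], [-0.0205, 0, 0.075, 0, 0, 0], [-0.0205, 0, 0.086, 0, 0, 0], [-0.0205, 0, 0.088, 0, 0, 0], [-0.0205, 0, 0.088, 0, 0, 0], [-0.0205, 0.005, 0.088, 0, 0, 0], [-0.0205, 0.01, 0.088, 0, 0, 0], [-0.0205, 0.015, 0.088, 0, 0, 0]])

```text
time: 13.85
eef_pos: [551.0, -115.0, 76.0]
ee_rot: [0.0, 0.005, 1.0, 0.0]
contact_force: [-0.4, -0.4, 0.2]
grip_width: 0.4
grasp_force: 0.0
```

Call:
jog_arm(steps=[[0, 0.005, 0, 0, 0, 0], [0, 0.01, 0, 0, 0, 0], [0, 0.014, 0, 0, 0, 0], [0, 0.017, 0, 0, 0, 0], [0, 0.02, 0, 0, 0, 0], [0, 0.023, 0, 0, 0, 0], [0, 0.026, 0, 0, 0, 0], [0, 0.029, 0, 0, 0, 0], [0, 0.032, 0, 0, 0, 0], [0, 0.035, 0, 0, 0, 0]])

```text
time: 15.1
eef_pos: [551.1, -80.4, 75.7]
ee_rot: [-0.0, 0.005, 1.0, 0.0]
contact_force: [-0.2, -2.4, -0.4]
grip_width: 0.4
grasp_force: 0.6
```

Call:
jog_arm(steps=[[0, 0.003, 0, 0, 0, 0], [0, 0.006, 0, 0, 0, 0], [0, 0.009, 0, 0, 0, 0], [0, 0.012, 0, 0, 0, 0], [0, 0.015, 0, 0, 0, 0], [0, 0.018, 0, 0, 0, 0], [0, 0.021, 0, 0, 0, 0], [0, 0.024, 0, 0, 0, 0], [0, 0.027, 0, 0, 0, 0], [0, 0.03, 0, 0, 0, 0]])

```text
time: 16.35
eef_pos: [551.4, -50.4, 75.7]
ee_rot: [0.0, 0.005, 1.0, 0.0]
contact_force: [-0.1, -1.7, -0.9]
grip_width: 0.7
grasp_force: 0.6
```

Call:
jog_arm(steps=[[0, 0.003, 0, 0, 0, 0], [0, 0.006, 0, 0, 0, 0], [0, 0.009, 0, 0, 0, 0], [0, 0.012, 0, 0, 0, 0], [0, 0.015, 0, 0, 0, 0], [0, 0.018, 0, 0, 0, 0], [0, 0.021, 0, 0, 0, 0], [0, 0.024, 0, 0, 0, 0], [0, 0.027, 0, 0, 0, 0], [0, 0.03, 0, 0, 0, 0]])

```text
time: 17.6
eef_pos: [551.7, -20.4, 75.7]
ee_rot: [0.0, 0.005, 1.0, 0.0]
contact_force: [1.4, -1.0, 0.4]
grip_width: 0.6
grasp_force: 0.6
```

Call:
jog_arm(steps=[[0, 0.003, 0, 0, 0, 0], [0, 0.006, 0, 0, 0, 0], [0, 0.009, 0, 0, 0, 0], [0, 0.011, 0, 0, 0, 0], [0, 0.013, 0, 0, 0, 0], [0, 0.015, 0, 0, 0, 0], [0, 0.017, 0, 0, 0, 0], [0, 0.019, 0, 0, 0, 0], [0, 0.021, 0, 0, 0, 0], [0, 0.023, 0, 0, 0, 0]])

```text
time: 18.85
eef_pos: [552.0, 2.4, 75.7]
ee_rot: [0.0, 0.005, 1.0, -0.0]
contact_force: [-0.7, -3.1, 1.9]
grip_width: 0.4
grasp_force: 1.2
```

Call:
jog_arm(steps=[[0, 0.001, 0, 0, 0, 0], [0, 0.002, 0, 0, 0, 0], [0, 0.003, 0, 0, 0, 0], [0, 0.004, 0, 0, 0, 0], [0, 0.005, 0, 0, 0, 0], [0, 0.005, 0, 0, 0, 0], [0, 0.006, 0, 0, 0, 0], [0, 0.006, 0, 0, 0, 0], [0, 0.006, 0, 0, 0, 0], [0, 0.006, 0, 0, 0, 0]])

```text
time: 20.1
eef_pos: [551.9, 7.9, 75.7]
ee_rot: [-0.0, 0.005, 1.0, -0.0]
contact_force: [0.2, -3.9, 1.2]
grip_width: 0.5
grasp_force: 2.1
```

Call:
jog_arm(steps=[[0, 0.0005, 0, 0, 0, 0], [0, 0.001, 0, 0, 0, 0], [0, 0.0015, 0, 0, 0, 0], [0, 0.002, 0, 0, 0, 0], [0, 0.0025, 0, 0, 0, 0], [0, 0.003, 0, 0, 0, 0], [0, 0.003, 0, 0, 0, 0], [0, 0.003, 0, 0, 0, 0], [0, 0.003, 0, 0, 0, 0], [0, 0.003, 0, 0, 0, 0]])

```text
time: 21.35
eef_pos: [551.8, 8.0, 75.7]
ee_rot: [-0.0, 0.006, 1.0, -0.002]
contact_force: [1.0, -10.7, 3.3]
grip_width: 0.5
grasp_force: 4.8
```

It stopped at y = 8.0, where about 8.8 was expected, with the force up to 11 N, so the head seems to be home. I'll retreat and verify.

Call:
jog_arm(steps=[[0, -0.004, 0, 0, 0, 0], [0, -0.01, 0, 0, 0, 0], [0, -0.025, 0, 0, 0, 0], [0, -0.05, 0, 0, 0, 0], [0, -0.09, -0.02, 0, 0, 0], [0, -0.14, -0.06, 0, 0, 0], [0, -0.19, -0.1, 0, 0, 0], [0, -0.24, -0.14, 0, 0, 0], [0, -0.29, -0.16, 0, 0, 0], [0, -0.34, -0.16, 0, 0, 0]])

```text
time: 22.6
eef_pos: [549.1, -331.7, 238.2]
ee_rot: [0.002, 0.006, 1.0, -0.001]
contact_force: [0.9, 0.6, 0.2]
grip_width: -0.1
grasp_force: 0.0
```

```bash
python3 look.py 4
```

```text
[ 549.06041479 -331.72489292  238.16113394]
[(np.float64(27.706382989327608), np.float64(-4.0), 1), (np.float64(27.858566668759124), np.float64(-3.0), 1), (np.float64(27.8981801258077), np.float64(-1.0), 1), (np.float64(27.918602020209505), np.float64(-2.0), 1)]
```

View pics/l4.png

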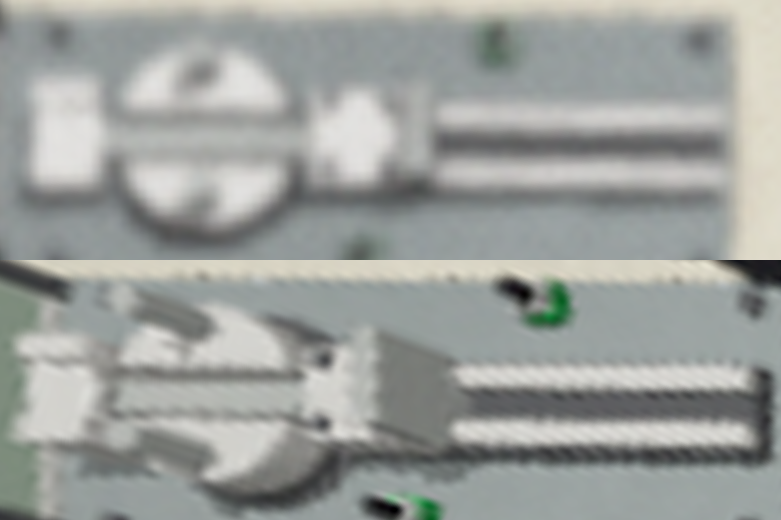

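The bar runs through the slot into the keeper, from (300,140) to (105,140). The head at (415,140) lies against the guide block, and the two switches haven't moved.

```bash
python3 -c "
from station import *
print(job_done())"
```

```text
the job is handed in; nothing more can be done
None
```

The shaft is locked: the disc's slot is in line, the bar is through it and in the keeper with its head against the guide block, the switches beside the bar have not moved, and the job was handed in at about 23 s.

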